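# Switch on the wood burner at its guarded bench switch

## Task

Two switch boxes of the same kind stand on the bench, each with a hinged guard hood over its toggle; switch on the one that has the wood burner's transformer right behind it. Lift that box's guard with a fingertip or the back of a finger, push the toggle beneath it all the way over to the far side (towards the hinge) while the finger holds the guard up, then take the finger away so that the guard drops shut over the toggle. Nothing is to be picked up or shoved about: the boxes, the tin and the tools stay where they are, and the other switch is left alone.

Things in the scene. Friction and masses are not known exactly. Their poses are not given: they have to be found in the camera images.
- burner_box: the switch box to be used (the one with the transformer behind it): grey housing, 110 mm deep (x) and 90 mm wide, top plate 85 mm above the bench, 4 kg, standing loose on rubber feet. Origin: centre of its underside; its x axis points from its front (towards the robot, give or take 0.25 rad) to its back, z up. The toggle stands on the top plate in front of the guard's hinge.
- other_box: the second switch box, of the same make and size, with a tin of screws behind it; to be left alone. Same origin and axes.
- burner_guard_hinge (a point): point on the hinge line of the burner box's guard, in the middle of its width: 91 mm above the bench, 2 mm in front of the middle of the box. The hinge line runs along the box's y axis. The guard is a black plastic hood 56 mm wide (50 mm inside), open below: front wall 55 mm in front of the hinge, top 29 mm above the hinge (120 mm above the bench), walls 3 mm thick, 35 g.
- burner_guard_lip (a point): outer edge of the guard's finger lip, in the middle of its width: 69 mm in front of the hinge and 5 mm above it when shut (96 mm above the bench). The lip, 3 mm thick and as wide as the guard, flares up at 30 degrees from the foot of the hood's front wall (87 mm above the bench) and overhangs the front face of the box by 16 mm, with free space below it down to the bench.
- burner_toggle_tip (a point): tip (8 mm ball) of the burner box's steel toggle, a bat 7 mm thick, 25 mm long, pivoted at the level of the top plate 28 mm in front of the middle of the box (26 mm in front of the hinge). Off: the tip is 7 mm to the front of the pivot; on: 7 mm to the back; in both it is 109 mm above the bench. The bush round its foot is 5 mm high, 19 mm across at most.
- burner_guard (a joint): angle of the burner box's guard: 0 shut, grows as it swings up and back, stop at 1.35 rad. A weak spring and its weight (under 1 N at the lip) shut it from any angle, so it has to be held up by the finger while the toggle is pushed.
- burner_toggle (a joint): angle of the burner box's toggle: 0 off (leaning to the front), 0.6 rad on (leaning to the back, towards the hinge); stiff (about 1.2 N at the tip), stays where it is left
- other_guard (a joint): angle of the other box's guard, 0 shut; to be left alone
- other_toggle (a joint): angle of the other box's toggle, 0 off; to be left alone
- transformer: transformer of the wood burner, a box of 102 x 166 mm in plan with a knob on its right end (200 mm over all), 94 mm high, fixed behind the burner box with its long side along the box's y axis. Origin: centre of its underside.
- screw_tin: tin of screws, round, 57 mm across, 72 mm high, standing loose behind the other box. Origin: centre of its underside.
- driver: screwdriver, 198 mm long, 29 mm wide, 25 mm high, lying loose on the bench in front of the boxes, roughly along y. Origin: centre of its underside.
- rubber: eraser, 20 x 42 x 13 mm, lying loose on the bench in front of the boxes. Origin: centre of its underside.
- tape_ring: roll of masking tape lying flat, 100 mm across, 25 mm high, loose on the bench in front of the boxes. Origin: centre of its underside.

How it is judged:
By the outcome, as a careful person would: the job done as asked, in the order asked, and still so for the second after the job is handed in, with the robot touching nothing.
It also fails if it takes over 38 s, if anything falls off the work surface, if the arm or the gripper's body presses on something with over 40 N, if the wrist force passes 120 N, or if a joint passes its speed limit or range.

## Robot

A 7-joint arm with a two-finger parallel gripper is mounted at the origin on a cart in front of the work surface, level with it; the furniture and walls round the work are solid. World frame = base frame: x ahead of the robot, y to its left, z up, the work surface at z = 0. Lengths are in m, angles in rad, forces in N, time in s.
With the tool pointing down it reaches from about 0.425 to 0.875 m from the base axis. Payload 4.7 kg.
Tool frame: the origin (TCP) lies on the centre line of the jaws, within the pads' length; the fingertips stand ahead of it and the grasp point (between the pads) lies 2 mm behind it (nose_length is the z of the fingertips in the tool frame, in m); z points along the fingers, y is the line along which they close (so a half turn about z gives the same grasp; the last joint's range is limited). The gripper opens to 87 mm and grips with 3 to 60 N. Pads are 19 mm wide; open, the fingers measure 117 mm over their backs; the gripper's body (75 mm by 190 mm) begins 51 mm behind the grasp point.
Start: joints at [1.232, 0.321, -0.07, 1.45, 0.023, 1.371, -0.057], TCP at [0.225, -0.61, 0.24] pointing down, gripper open.
Joint ranges: [-2.86, 2.86], [-0.3, 2.09], [-1.38, 1.24], [0.06, 2.45], [-1.56, 4.7], [0.09, 2.05], [-2.69, 2.69]. Speed limits (rad/s): [2.57, 2.57, 3.14, 3.14, 3.14, 3.14, 3.14].

## Interface

Orientations are given as a rotation vector (axis times angle).
In Python, from bench import * gives the robot as it stands.
- The arm moves only by the tool send_rows, never from a script. Its arguments are lists of equal length, an entry for each row: "xyz": the shift along the tool's x, y, z in mm, a list of three; "dr": the turn, a rotation vector about the tool's x, y, z in rad, a list of three. A call has exactly 10 rows; each row is the pose to reach, as a shift and turn from the pose commanded when the call began, along the tool's axes at that moment; what a row does not reach only later rows make up. A row lasts 1/12 s, in which the tool goes at most 41.7 mm and 7.16 degrees, less where a joint would pass 70% of its speed; a pose out of reach is approached as far as the arm can. A call with a gripper value outside its range is refused whole. "jaw" is the finger opening in mm, from 0 to 87, set as the call begins (left out, the last holds). The fingers move at their own pace and stop on an object; "grip_force" is the grip in N (left out, the last holds). Time passes only in rows, so rows that repeat a pose let the fingers close, or fill a call up. It gives the time, the measured TCP pose, the force, the opening and the grip force at its end, in the units of the state.
- get_state(): the state, without advancing time (a new reading comes with each control period).
- get_image(name): name is "side" or "top"; returns the picture (480x640x3 uint8, red, green, blue); there is no depth.
- calibration(name): a dict with "vfov" (degrees; the focal length in pixels is half the picture's height over the tangent of half this angle, whatever the lens; pixels are square), "cx", "cy" (the principal point, pixels), "k1" (the pictures are not rectified: a ray, as slopes to the right and down, at radius r is drawn at 1 + k1 r^2 times it, then the intrinsics apply), "rvec" (rotation vector, rad) and "tvec" (3), from world to camera coordinates, as OpenCV has them. Camera axes: x right, y down, z forward; pixel columns grow to the right and rows downward; lengths in m; the calibration is good to about 2 mm. A picture is of the moment at which its call begins. calibration takes no time and is no camera call.
- close_job(): hands the job in; it is judged then, once.
The state is a dict: "time": time; "joint_positions": joint angles; "qd": joint speeds; "joint_torque": joint torques, N m; "position": TCP position; "tool_rot": TCP orientation; "ft_force": force on the tool from outside, world axes, zero at the start; "torque": the same for the moment, N m; "grip_width": opening from 0.0 (shut) to 1.0 (fully open); "grip_force": force on a finger pad.
Only numpy, scipy, OpenCV 4.12 (cv2) and the standard library are available. Lean on these libraries where they do the work, as an engineer would, in place of code of your own. Each camera call takes 0.05 s, during which the arm holds its last target. There are 200 camera calls.

## Working session

There is one attempt and no reset: what is moved stays moved. The work goes in short steps, Python scripts to look and compute and a tool call to move; the robot and the scene stay as the last step left them, time stands still between calls to the robot, and variables do not carry over. Pictures are saved under pics/ and viewed, at most 10 in all, crops included, and the job is handed in when it is done.

Besides the shell and the picture viewer there is one more tool, called after "Call:" as name(argument=value, ...), one argument or row to a line, values as JSON. send_rows: Moves the arm, as the interface text tells. Its arguments: {"type":"object","properties":{"xyz":{"type":"array"},"dr":{"type":"array"},"jaw":{"type":"number"},"grip_force":{"type":"number"}},"required":["xyz","dr"]}

```bash
mkdir -p pics
python3 - <<'E'
from bench import *
import cv2
s=get_state();print(s)
for n in("top","side"):
    cv2.imwrite(f"pics/{n}0.png",get_image(n)[:,:,::-1]);print(n,calibration(n))
try: print(nose_length)
except Exception as e: print(e)
E
ls
```

```text
{'time': 0.0, 'joint_positions': array([ 1.23210313,  0.32181464, -0.07007817,  1.45167526,  0.02261336,
        1.37073279, -0.05689951]), 'qd': array([ 0.00043381,  0.00086172, -0.00053107,  0.00104998,  0.00099961,
        0.00022729,  0.00058837]), 'joint_torque': array([-3.32122490e-04, -4.91289639e+01, -4.03972529e-01, -3.12523091e+01,
       -6.38511172e-02,  4.38740419e-02,  2.04685966e-04]), 'position': array([ 0.22436321, -0.60951792,  0.2384667 ]), 'tool_rot': array([-3.09107090e+00, -5.51024865e-01,  6.77123281e-04]), 'ft_force': array([-0.27023975,  0.47840666, -0.52904885]), 'torque': array([ 0.00170006,  0.02552898, -0.00383719]), 'grip_force': 0.0, 'grip_width': 0.9994071508466962}
top {'vfov': 48.848506862168506, 'cx': 320.75279423704563, 'cy': 240.5073835201728, 'k1': -0.16144563150371014, 'rvec': array([ 2.14479208, -2.14249902,  0.14962106]), 'tvec': array([-0.01443402,  0.58725734,  0.85407183])}
side {'vfov': 51.57672069626171, 'cx': 322.45023709868923, 'cy': 235.48702391173265, 'k1': -0.04412840960648681, 'rvec': array([ 0.84871282, -2.47183989,  1.1888535 ]), 'tvec': array([0.44818538, 0.27841325, 0.62549194])}
0.017
pics
```

View pics/top0.png

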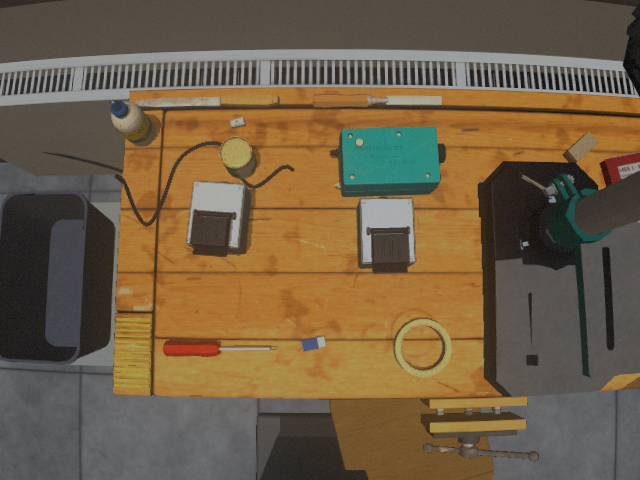

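View pics/side0.png

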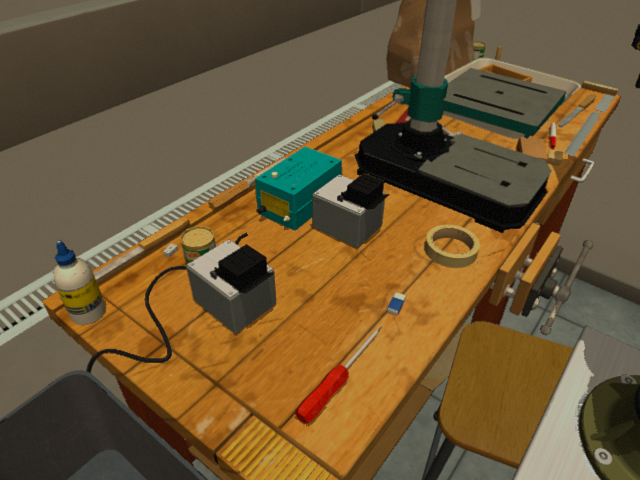

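The burner box is the right one in the top view: it sits at about (387,232) with the teal transformer behind it at (390,160). The other box is at (218,217). The drill press stands to the right of them.

```bash
cat > h.py <<'E'
from bench import *
import cv2, numpy as np
from scipy.spatial.transform import Rotation as R
def cam(n):
    c=calibration(n); f=240/np.tan(np.radians(c['vfov']/2))
    K=np.array([[f,0,c['cx']],[0,f,c['cy']],[0,0,1]]); return K,np.array([c['k1'],0,0,0,0.]),R.from_rotvec(c['rvec']).as_matrix(),c['tvec']
def cast(n,px,z):
    K,D,M,t=cam(n); u=cv2.undistortPoints(np.array(px,float).reshape(-1,1,2),K,D)[:,0]
    d=np.c_[u,np.ones(len(u))]@M; o=-M.T@t
    return o+d*((z-o[2])/d[:,2])[:,None]
def proj(n,P):
    K,D,M,t=cam(n); return cv2.projectPoints(np.array(P,float).reshape(-1,1,3),cv2.Rodrigues(M)[0],t,K,D)[0][:,0]
E
python3 - <<'E'
from h import *
im=cv2.imread("pics/top0.png"); h=cv2.cvtColor(im,cv2.COLOR_BGR2HSV)
m=((h[...,1]<40)&(h[...,2]>120)).astype(np.uint8)
r=np.zeros_like(m); r[190:280,350:425]=1
# outline of plate+guard
c=max(cv2.findContours(m*r,cv2.RETR_EXTERNAL,2)[0],key=cv2.contourArea)
q=cv2.minAreaRect(c); print(q); b=cv2.boxPoints(q); print(b, cast("top",b,.085))
P=cast("top",c[:,0],.085)[:,:2]; q=cv2.minAreaRect((P*1000).astype(np.float32)); print("plate mm",q)
mb=((h[...,2]<75)).astype(np.uint8)*r
c=max(cv2.findContours(mb,cv2.RETR_EXTERNAL,2)[0],key=cv2.contourArea);print(cv2.minAreaRect(c),cv2.boxPoints(cv2.minAreaRect(c)))
mt=(abs(h[...,0].astype(int)-85)<12)&(h[...,1]>120); mt[:,470:]=0
c=max(cv2.findContours(mt.astype(np.uint8),cv2.RETR_EXTERNAL,2)[0],key=cv2.contourArea)
q=cv2.minAreaRect((cast("top",c[:,0],.094)[:,:2]*1000).astype(np.float32));print("transf",q)
print("press base edge,ring,bench edge",cast("top",[[483,270],[423,347],[300,397],[313,343],[570,210]],.02))
for n in("top","side"):
    K,D,M,t=cam(n);print(n,-M.T@t)
big=cv2.resize(im[180:290,340:440],None,fx=5,fy=5,interpolation=2)
sd=cv2.imread("pics/side0.png")[160:260,300:400]
cv2.imwrite("pics/c1.png",np.hstack([cv2.resize(big,(400,440)),cv2.resize(sd,(400,440),interpolation=2)]))
E
```

```text
((387.4219665527344, 229.50244140625), (62.62567901611328, 51.59981155395508), 88.21009063720703)
[[360.6566  199.01073]
 [412.23123 197.39903]
 [414.18735 259.99414]
 [362.6127  261.60583]] [[ 0.64976589 -0.07925917  0.085     ]
 [ 0.65277655 -0.16427566  0.085     ]
 [ 0.54940179 -0.16488624  0.085     ]
 [ 0.54685269 -0.08138769  0.085     ]]
plate mm ((599.6758422851562, -122.2752456665039), (102.55140686035156, 83.99961853027344), 1.1735005378723145)
((383.0236511230469, 238.327880859375), (68.05794525146484, 50.46511459350586), 88.36341857910156) [[356.82953 205.03343]
 [407.27405 203.59215]
 [409.21777 271.6223 ]
 [358.77325 273.0636 ]]
transf ((721.5122680664062, -128.6309814453125), (96.65143585205078, 158.87564086914062), 1.7596005201339722)
press base edge,ring,bench edge [[ 0.53856748 -0.29786337  0.02      ]
 [ 0.40666998 -0.18877753  0.02      ]
 [ 0.3229228   0.02104832  0.02      ]
 [ 0.41423518 -0.00073836  0.02      ]
 [ 0.64705898 -0.46784571  0.02      ]]
top [ 0.45781212 -0.01882668  0.92982355]
side [0.16915185 0.52508005 0.60440288]
```

View pics/c1.png

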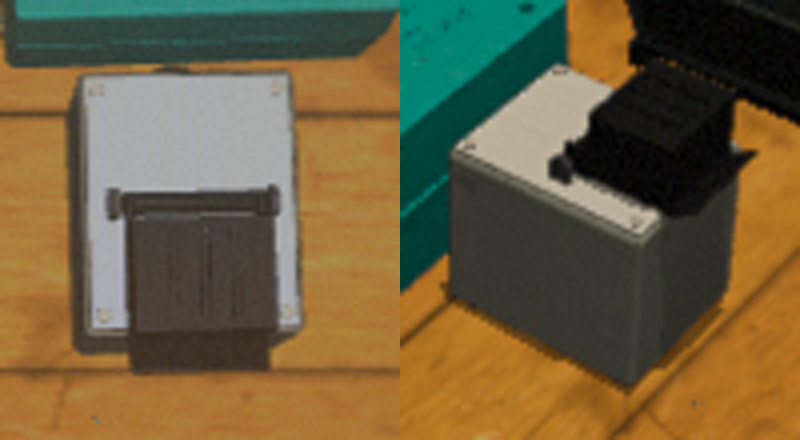

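The crop shows the guard shut. Its lip edge is at row 273, columns 373–407, the hinge bar is at (388,231), and the plate's back and front edges are at rows 198 and 262.

Run:
```python
from h import *
np.set_printoptions(precision=4,suppress=True)
print("lip",cast("top",[[373,273],[407,272.5]],.096))
print("hinge",cast("top",[[388.3,230.7]],.094))
print("plate edges",cast("top",[[387,198],[389,262.5],[359.7,230],[415,229]],.085))
# hypothesis check
for yaw in(.02,.03):
  c=np.array([.5995,-.1225]);u=np.array([np.cos(yaw),np.sin(yaw)])
  pts=[[*(c-71*u/1000),.096],[*(c-2*u/1000),.091]]
  print(pts[0],proj("top",pts),proj("side",pts))
s=get_state();M=R.from_rotvec(s['tool_rot']).as_matrix();print(M)
```

```text
lip [[ 0.5276 -0.0969  0.096 ]
 [ 0.5283 -0.1511  0.096 ]]
hinge [[ 0.5958 -0.1225  0.094 ]]
plate edges [[ 0.6516 -0.1226  0.085 ]
 [ 0.5454 -0.1239  0.085 ]
 [ 0.5983 -0.0772  0.085 ]
 [ 0.6001 -0.1674  0.085 ]]
[np.float64(0.528514199526673), np.float64(-0.12391990533522665), 0.096] [[389.9963 272.3747]
 [388.051  229.9367]] [[381.6092 200.4133]
 [349.6191 189.7719]]
[np.float64(0.5285319476038219), np.float64(-0.12462968051437719), 0.096] [[390.4418 272.3628]
 [388.0633 229.9364]] [[381.8124 200.233 ]
 [349.6251 189.7672]]
[[ 0.9384  0.3456 -0.0007]
 [ 0.3456 -0.9384  0.0016]
 [-0.0001 -0.0017 -1.    ]]
```

Call:
send_rows(
  xyz=[
    [15,-15,-2],
    [40,-39,-5],
    [65,-64,-8],
    [90,-88,-11],
    [115,-113,-14],
    [140,-138,-17],
    [165,-162,-20],
    [190,-187,-20],
    [213,-210,-20],
    [235,-230,-20],
  ],
  dr=[
    [0,0,0.03],
    [0,0,0.06],
    [0,0,0.1],
    [0,0,0.13],
    [0,0,0.17],
    [0,0,0.2],
    [0,0,0.23],
    [0,0,0.27],
    [0,0,0.3],
    [0,0,0.333],
  ],
  jaw=0,
  grip_force=5,
)

```text
time: 0.93
position: [0.3661, -0.3106, 0.2594]
tool_rot: [-3.141, -0.03, 0.001]
ft_force: [0.4, 0.1, -0.2]
grip_width: 0.323
grip_force: 0.0
```

Call:
send_rows(
  xyz=[
    [8,-18,0],
    [16,-38,0],
    [24,-58,0],
    [32,-78,0],
    [40,-98,0],
    [48,-118,0],
    [56,-138,0],
    [64,-156,0],
    [71,-172,0],
    [77,-186,0],
  ],
  dr=[
    [0,0.05,0],
    [0,0.11,0],
    [0,0.17,0],
    [0,0.23,0],
    [0,0.29,0],
    [0,0.35,0],
    [0,0.41,0],
    [0,0.47,0],
    [0,0.53,0],
    [0,0.6,0],
  ],
)

```text
time: 1.77
position: [0.4494, -0.1504, 0.2199]
tool_rot: [-3.012, -0.033, -0.654]
ft_force: [-0.6, -2.0, 2.2]
grip_width: 0.004
grip_force: 0.0
```

Run:
```python
from h import *
np.set_printoptions(precision=4,suppress=True)
s=get_state();print(s['position'],s['joint_positions'],s['grip_width']);print(R.from_rotvec(s['tool_rot']).as_matrix())
```

```text
[ 0.4494 -0.1504  0.2199] [ 0.699  -0.3008 -0.2153  2.1777 -0.3917  0.9366 -0.8842] 0.003602231411352709
[[ 0.9099  0.0334  0.4135]
 [ 0.0084 -0.998   0.0622]
 [ 0.4148 -0.0531 -0.9084]]
```

Call:
send_rows(
  xyz=[
    [-5,0,14],
    [-9,0,28],
    [-14,0,42],
    [-18,0,56],
    [-23,0,70],
    [-28,0,85],
    [-32,0,98],
    [-36,0,109],
    [-36,0,109],
    [-36,0,109],
  ],
  dr=[
    [0,0,0],
    [0,0,0],
    [0,0,0],
    [0,0,0],
    [0,0,0],
    [0,0,0],
    [0,0,0],
    [0,0,0],
    [0,0,0],
    [0,0,0],
  ],
)

```text
time: 2.6
position: [0.4583, -0.1451, 0.1023]
tool_rot: [-3.024, -0.033, -0.636]
ft_force: [-0.0, 0.7, 0.5]
grip_width: 0.005
grip_force: 0.0
```

```bash
cat >> h.py <<'E'
def st():
    np.set_printoptions(precision=4,suppress=True)
    s=get_state(); M=R.from_rotvec(s['tool_rot']).as_matrix(); p=s['position']
    print("t",s['time'],"pos",p,"q",s['joint_positions'],"F",s['ft_force']); print("x_t",M[:,0],"y_t",M[:,1],"z_t",M[:,2]); print("corner",p+M@[.0095,0,.017])
    return p,M
E
python3 -c "
from h import *
st()"
```

```text
t 2.6 pos [ 0.4583 -0.1451  0.1023] q [ 0.7211 -0.14   -0.2981  2.3043 -0.4292  0.6533 -0.8296] F [-0.0268  0.7412  0.4699]
x_t [0.9151 0.01   0.4031] y_t [ 0.0311 -0.9985 -0.0458] z_t [ 0.402   0.0545 -0.914 ]
corner [ 0.4739 -0.1441  0.0906]
```

```bash
cat >> h.py <<'E'
def goal(corner,tau,yaw=.02):
    # tool: x forward tilted up, z down tilted forward
    G=R.from_euler('z',yaw).as_matrix()@np.array([[np.cos(tau),0,np.sin(tau)],[0,-1,0],[np.sin(tau),0,-np.cos(tau)]])
    p,M=st(); t=np.array(corner)-G@[.0095,0,.017]
    print("goal TCP",t,"xyz",M.T@(t-p)*1000,"dr",R.from_matrix(M.T@G).as_rotvec())
E
python3 -c "
from h import *
goal([.508,-.124,.070],.65)"
```

```text
t 2.6 pos [ 0.4583 -0.1451  0.1023] q [ 0.7211 -0.14   -0.2981  2.3043 -0.4292  0.6533 -0.8296] F [-0.0268  0.7412  0.4699]
x_t [0.9151 0.01   0.4031] y_t [ 0.0311 -0.9985 -0.0458] z_t [ 0.402   0.0545 -0.914 ]
corner [ 0.4739 -0.1441  0.0906]
goal TCP [ 0.4902 -0.1244  0.0778] xyz [ 19.4496 -18.6189  36.3055] dr [-0.0453  0.2349 -0.0137]
```

Call:
send_rows(
  xyz=[
    [3,-3,5],
    [6,-6,10],
    [9,-9,16],
    [12,-12,22],
    [15,-15,28],
    [17,-17,33],
    [19,-19,36],
    [19,-19,36],
    [19,-19,36],
    [19,-19,36],
  ],
  dr=[
    [-0.007,0.03,-0.002],
    [-0.013,0.07,-0.004],
    [-0.02,0.1,-0.006],
    [-0.027,0.13,-0.008],
    [-0.033,0.17,-0.01],
    [-0.04,0.2,-0.012],
    [-0.045,0.235,-0.014],
    [-0.045,0.235,-0.014],
    [-0.045,0.235,-0.014],
    [-0.045,0.235,-0.014],
  ],
)

```text
time: 3.43
position: [0.4922, -0.1243, 0.0802]
tool_rot: [-2.971, -0.034, -1.005]
ft_force: [0.4, -0.4, 0.2]
grip_width: 0.002
grip_force: 0.0
```

Run:
```python
from h import *
goal([.508,-.124,.070],.65)
a=get_image("top");b=get_image("side")
a=a[150:310,310:470];b=b[120:280,270:430]
cv2.imwrite("pics/c2.png",np.hstack([cv2.resize(i,(400,400),interpolation=2) for i in(a,b)])[:,:,::-1])
```

```text
t 3.4333 pos [ 0.4922 -0.1243  0.0802] q [ 1.2278 -0.1641 -0.8288  2.4463 -1.1239  0.3919 -0.2027] F [ 0.4141 -0.3531  0.1833]
x_t [0.7943 0.0191 0.6072] y_t [ 0.0225 -0.9997  0.0021] z_t [ 0.6071  0.0119 -0.7945]
corner [ 0.51   -0.1239  0.0725]
goal TCP [ 0.4902 -0.1244  0.0778] xyz [-3.1039 -0.0243  0.7192] dr [ 0.0002 -0.0025  0.0032]
```

View pics/c2.png

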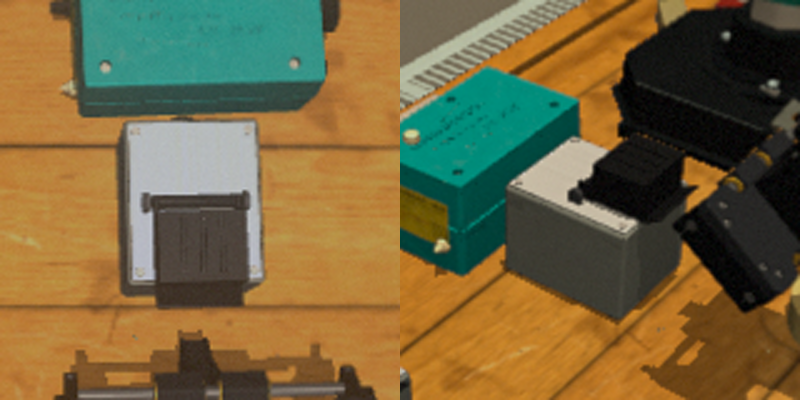

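The fingers are tilted under and in front of the lip, with the tips at about crop (195,335) and the lip edge at row 305. They're clear and centred on the guard, so the next move goes under the lip and starts the lift.

Call:
send_rows(
  xyz=[
    [4,0,3],
    [9,0,7],
    [14,0,11],
    [18,0,14],
    [22,0,17],
    [22,0,17],
    [24,0,14],
    [26,0,12],
    [28,0,9.5],
    [30,0,7],
  ],
  dr=[
    [0,0,0],
    [0,0,0],
    [0,0,0],
    [0,0,0],
    [0,0,0],
    [0,0,0],
    [0,0,0],
    [0,0,0],
    [0,0,0],
    [0,0,0],
  ],
)

```text
time: 4.37
position: [0.519, -0.1243, 0.0921]
tool_rot: [-2.972, -0.031, -1.002]
ft_force: [0.4, -0.4, -0.6]
grip_width: 0.003
grip_force: 0.1
```

Run:
```python
from h import *
goal([.538,-.1237,.125],.65)
```

```text
t 4.3667 pos [ 0.519  -0.1243  0.0921] q [ 1.2447 -0.1224 -0.8793  2.3843 -0.9973  0.369  -0.3462] F [ 0.4255 -0.4223 -0.5611]
x_t [0.7956 0.0169 0.6055] y_t [ 0.0204 -0.9998  0.0011] z_t [ 0.6054  0.0115 -0.7958]
corner [ 0.5369 -0.124   0.0843]
goal TCP [ 0.5202 -0.1241  0.1328] xyz [ 25.5591  -0.2122 -31.6876] dr [ 0.0007 -0.0004  0.001 ]
```

Call:
send_rows(
  xyz=[
    [3,0,-3.5],
    [6,0,-7],
    [8.5,0,-10.5],
    [11,0,-14],
    [14,0,-17.5],
    [17,0,-21],
    [20,0,-24.5],
    [23,0,-28],
    [25.5,0,-31.5],
    [25.5,0,-31.5],
  ],
  dr=[
    [0,0,0],
    [0,0,0],
    [0,0,0],
    [0,0,0],
    [0,0,0],
    [0,0,0],
    [0,0,0],
    [0,0,0],
    [0,0,0],
    [0,0,0],
  ],
)

```text
time: 5.2
position: [0.5209, -0.1245, 0.1334]
tool_rot: [-2.972, -0.031, -1.004]
ft_force: [-0.4, -0.2, -0.6]
grip_width: 0.008
grip_force: 0.2
```

Run:
```python
from h import *
goal([.558,-.1235,.126],.65)
a=get_image("top");b=get_image("side")
a=a[170:290,330:450];b=b[130:250,300:420]
cv2.imwrite("pics/c3.png",np.hstack([cv2.resize(i,(400,400),interpolation=2) for i in(a,b)])[:,:,::-1])
```

```text
t 5.2 pos [ 0.5209 -0.1245  0.1334] q [ 1.2591 -0.2357 -0.8541  2.3462 -0.9482  0.5043 -0.4373] F [-0.368  -0.2291 -0.6091]
x_t [0.7949 0.0173 0.6066] y_t [ 0.0204 -0.9998  0.0019] z_t [ 0.6065  0.0109 -0.795 ]
corner [ 0.5388 -0.1242  0.1256]
goal TCP [ 0.5402 -0.1239  0.1338] xyz [15.5572 -0.2719 11.37  ] dr [ 0.0012 -0.0017  0.0014]
```

View pics/c3.png

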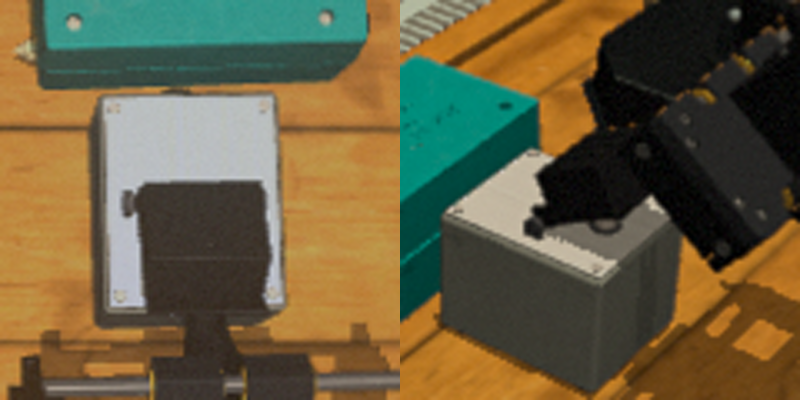

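The guard is up, resting on the fingertips, with the toggle's bush at side crop (605,225). Next the fingertip goes forward past the foot of the hood wall, then down in front of the toggle.

Call:
send_rows(
  xyz=[
    [3,0,2],
    [6,0,4.5],
    [9,0,6.5],
    [12,0,9],
    [14.5,0,10.5],
    [14.5,0,10.5],
    [11,0,13],
    [8,0,17],
    [5,0,21],
    [2,0,25],
  ],
  dr=[
    [0,0,0],
    [0,0,0],
    [0,0,0],
    [0,0,0],
    [0,0,0],
    [0,0,0],
    [0,0,0],
    [0,0,0],
    [0,0,0],
    [0,0,0],
  ],
)

```text
time: 6.13
position: [0.5367, -0.1239, 0.1127]
tool_rot: [-2.971, -0.03, -1.001]
ft_force: [0.0, 1.1, 0.8]
grip_width: 0.002
grip_force: 0.3
```

Run:
```python
from h import *
goal([.576,-.1231,.106],.65)
a=get_image("top");b=get_image("side")
a=a[170:290,330:450];b=b[130:250,300:420]
cv2.imwrite("pics/c4.png",np.hstack([cv2.resize(i,(400,400),interpolation=2) for i in(a,b)])[:,:,::-1])
```

```text
t 6.1333 pos [ 0.5367 -0.1239  0.1127] q [ 1.275  -0.1324 -0.9181  2.333  -0.902   0.4022 -0.4637] F [0.0287 1.1106 0.8427]
x_t [0.796  0.0165 0.6051] y_t [ 0.0203 -0.9998  0.0006] z_t [ 0.605   0.0118 -0.7961]
corner [ 0.5545 -0.1235  0.1049]
goal TCP [ 0.5582 -0.1235  0.1138] xyz [17.778   0.0182 12.131 ] dr [0.0003 0.0001 0.0005]
```

View pics/c4.png

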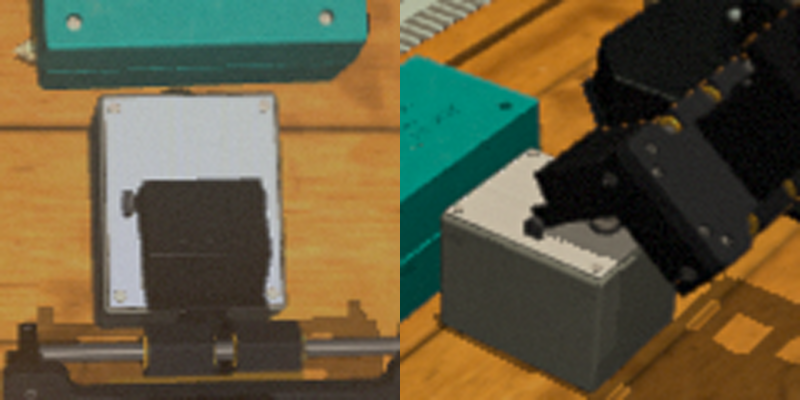

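The guard is still held at about 0.5 rad, with the finger in front of the toggle. Now the push.

Call:
send_rows(
  xyz=[
    [2,0,1.4],
    [4,0,2.8],
    [6,0,4.2],
    [8,0,5.5],
    [10,0,6.8],
    [12,0,8.2],
    [14,0,9.5],
    [16,0,10.9],
    [17.8,0,12.1],
    [17.8,0,12.1],
  ],
  dr=[
    [0,0,0],
    [0,0,0],
    [0,0,0],
    [0,0,0],
    [0,0,0],
    [0,0,0],
    [0,0,0],
    [0,0,0],
    [0,0,0],
    [0,0,0],
  ],
)

```text
time: 7.07
position: [0.5586, -0.1235, 0.1145]
tool_rot: [-2.971, -0.031, -1.001]
ft_force: [-2.1, -1.3, 0.5]
grip_width: 0.006
grip_force: 1.2
```

Run:
```python
from h import *
goal([.579,-.1231,.106],.65)
a=get_image("top");b=get_image("side")
a=a[170:290,330:450];b=b[130:250,300:420]
cv2.imwrite("pics/c5.png",np.hstack([cv2.resize(i,(400,400),interpolation=2) for i in(a,b)])[:,:,::-1])
```

```text
t 7.0667 pos [ 0.5586 -0.1235  0.1145] q [ 1.3004 -0.0665 -0.979   2.2881 -0.7781  0.3594 -0.5817] F [-2.1019 -1.3429  0.4668]
x_t [0.7958 0.0166 0.6054] y_t [ 0.0205 -0.9998  0.0003] z_t [ 0.6053  0.0122 -0.7959]
corner [ 0.5765 -0.1231  0.1068]
goal TCP [ 0.5612 -0.1235  0.1138] xyz [1.5359 0.0542 2.1184] dr [-0.0001 -0.0003  0.0006]
```

View pics/c5.png

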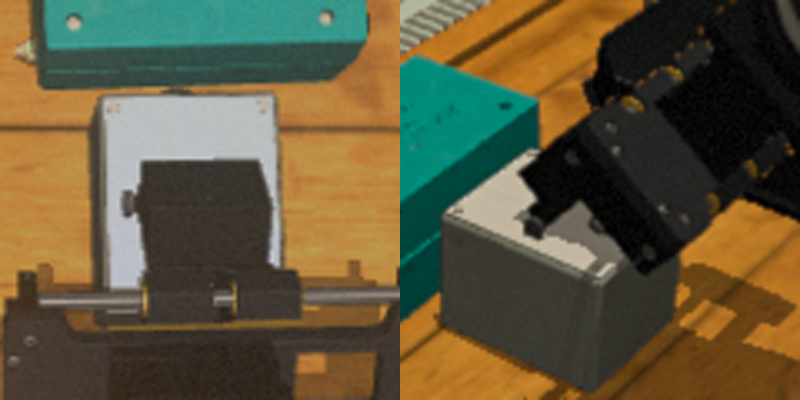

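The guard is held higher (about 0.8 rad) and the force is 2.1 N, so the toggle is being pushed. I'll push a little further to feel for the end stop.

Call:
send_rows(
  xyz=[
    [0.5,0,0.4],
    [1,0,0.8],
    [1.5,0,1.1],
    [2,0,1.5],
    [2.4,0,1.8],
    [2.4,0,1.8],
    [2.4,0,1.8],
    [2.4,0,1.8],
    [2.4,0,1.8],
    [2.4,0,1.8],
  ],
  dr=[
    [0,0,0],
    [0,0,0],
    [0,0,0],
    [0,0,0],
    [0,0,0],
    [0,0,0],
    [0,0,0],
    [0,0,0],
    [0,0,0],
    [0,0,0],
  ],
)

```text
time: 8.0
position: [0.56, -0.1237, 0.1137]
tool_rot: [-2.972, -0.03, -0.998]
ft_force: [-15.5, 0.8, 9.3]
grip_width: 0.008
grip_force: 8.4
```

The end stop is reached at 15 N, so the finger goes straight back out.

Call:
send_rows(
  xyz=[
    [-3,0,-2],
    [-7,0,-5],
    [-12,0,-9],
    [-17,0,-13],
    [-22,0,-17],
    [-27,0,-20.5],
    [-32,0,-24],
    [-38,0,-29],
    [-44,0,-33],
    [-50,0,-38],
  ],
  dr=[
    [0,0,0],
    [0,0,0],
    [0,0,0],
    [0,0,0],
    [0,0,0],
    [0,0,0],
    [0,0,0],
    [0,0,0],
    [0,0,0],
    [0,0,0],
  ],
)

```text
time: 8.83
position: [0.4982, -0.1247, 0.1148]
tool_rot: [-2.971, -0.031, -1.002]
ft_force: [0.2, -0.2, -0.2]
grip_width: 0.006
grip_force: 0.0
```

Run:
```python
from h import *
st()
a=get_image("top");b=get_image("side")
a=a[170:290,330:450];b=b[130:250,300:420]
cv2.imwrite("pics/c6.png",np.hstack([cv2.resize(i,(400,400),interpolation=2) for i in(a,b)])[:,:,::-1])
```

```text
t 8.8333 pos [ 0.4982 -0.1247  0.1148] q [ 1.2335 -0.2491 -0.8107  2.4054 -1.0247  0.4946 -0.3398] F [ 0.1509 -0.1838 -0.21  ]
x_t [0.7955 0.0168 0.6058] y_t [ 0.0205 -0.9998  0.0008] z_t [ 0.6057  0.0118 -0.7956]
corner [ 0.5161 -0.1243  0.107 ]
```

View pics/c6.png

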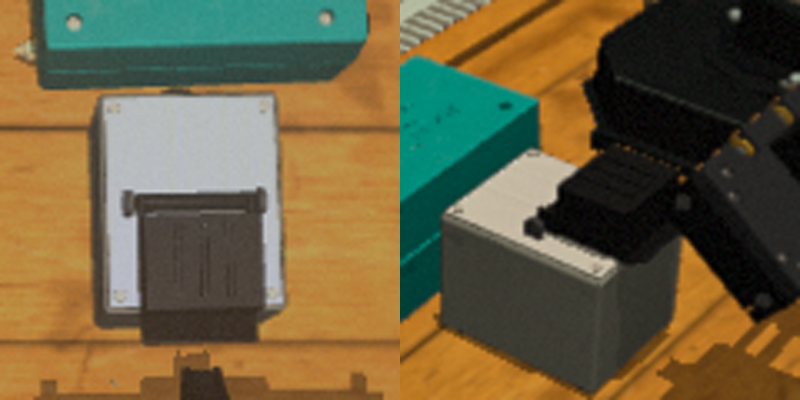

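The guard has dropped shut, the box hasn't moved, and the finger is clear with no force on it. I'm handing in.

```bash
python3 -c "
from bench import *
print(close_job())"
```

```text
the job is handed in; nothing more can be done
None
```

The burner box is switched on and the job is handed in at about 9 s: I held its guard up, pushed the toggle back to its end stop (felt at about 15 N, not seen), and the last picture shows the guard shut and the box unmoved.

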